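Fill out the gel caster and hold its front plate shut

ROBOT

A 6-joint arm with a two-finger parallel gripper is mounted at the origin on the work surface. World frame = base frame: x ahead of the robot, y to its left, z up, the work surface at z = 0. Lengths are in m, angles in rad, forces in N, time in s.
With the tool pointing down it reaches from about 0.25 to 0.725 m from the base axis. Payload 9.7 kg.
Tool frame: the origin (TCP) lies where the fingers leave the gripper's body, on its centre line; the fingertips stand 73 mm ahead of it and the grasp point (between the pads) lies 54 mm ahead of it; z points along the fingers, y is the direction in which the jaws open and shut (so a half turn about z gives the same grasp; the last joint's range is limited). The gripper opens to 85 mm and grips with 20 to 120 N. Pads are 22 mm wide; open, the fingers measure 114 mm over their backs; the gripper's body (76 mm by 85 mm) begins 54 mm behind the grasp point. The pads swing forward as they close: fully open they stand 13 mm farther back than shut.
Start: joints at [1.168, 0.087, 0.176, 1.66, 0, 1.571], TCP at [0.216, 0.506, 0.304] pointing down, gripper open.
Joint ranges: [-3.13, 3.13], [-0.85, 1.81], [-1.15, 1.24], [-2.2, 2.28], [-1.44, 1.52], [-3.14, 3.14]. Speed limits (rad/s): [2.22, 2.22, 2.57, 3.14, 3.14, 3.14].

INTERFACE

Orientations are given as a rotation vector (axis times angle).
In Python, from plant import manip, vision, ticket gives the robot as it stands.
- The arm moves only by the tool send_rows, never from a script. Its argument "commands" is a list of rows, each a list of 7 numbers: the shift along the tool's x, y, z in cm, then the turn, a rotation vector about the tool's x, y, z in degrees, then the closure, from -1 (fully open) to 1 (shut), so that 0 is half open. A call has 1 to 5 rows; each row shifts and turns the commanded pose from where the row before left it, along the tool's axes as they then stand; what a row does not reach is not made up. A row lasts 1/10 s, in which the tool goes at most 50 mm and 8.59 degrees, less where a joint would pass 70% of its speed; a pose out of reach is approached as far as the arm can. A call with a gripper value outside its range is refused whole. The fingers move at their own pace and stop on an object; "squeeze" is the grip in N (left out, the last holds). Time passes only in rows, so rows that do not move let the fingers close. It gives the time, the measured TCP pose, the force and the opening at its end, in the units of the state.
- manip.observe(): the state, without advancing time (a new reading comes with each control period).
- vision.get_image(name): name is "side" or "top" or "wrist"; returns (picture, depth): 400x640x3 uint8, red, green, blue; 400x640 float32, m along the optical axis (not along the pixel's ray), 0 where there is no reading.
- vision.camera_model(name): a dict with "camera_matrix" (3x3 intrinsics, pixels), "T" (4x4, takes a point from camera to world coordinates). Camera axes: x right, y down, z forward; pixel columns grow to the right and rows downward; lengths in m; the calibration is good to about 2 mm. A picture is of the moment at which its call begins: read the wrist's pose just before it. camera_model takes no time and is no camera call; for the wrist camera it gives the pose at the moment of the call.
- ticket.sign_off(): hands the job in, once; it reports no verdict.
The state is a dict: "time": time; "joints": joint angles; "qd": joint speeds; "joint_efforts": joint torques, N m; "tool_pos": TCP position; "eef_rot": TCP orientation; "force": force on the tool from outside, world axes, zero at the start; "torque": the same for the moment, N m; "width": finger opening in m.
Only numpy, scipy, OpenCV 4.12 (cv2) and the standard library are available. Lean on these libraries where they do the work, as an engineer would, in place of code of your own. Each camera call takes 0.05 s, during which the arm holds its last target. There are 200 camera calls.

TASK

The gel caster is one filler block short of a full stack: take the white filler block by its tab out of the draining rack and lower it (do not drop it), tab up, right down to the caster's floor in the one gap that is wide enough for it, without shoving the cassettes out of place. Let go of it, then push the hinged front plate fully shut with the fingers, flush against the caster, and keep it pressed there, firmly but without straining it, so that I can fit the clamp: finish while still holding it shut. Leave the spare cassette, the beaker, the test tubes and the clamp where they are.

Things in the scene. Friction and masses are not known exactly. Their poses are not given: they have to be found in the camera images.
- caster: Gel caster, fixed: clear box, open top, hinged front plate. Origin on the bench under the centre of the inner space; x from front plate to back wall, y its width, z up. Inside x +-28.5, y +-54 mm, floor at z 10; walls 8 thick, tops at z 96. Three cassettes stand at three of the places x -19.5, -6.5, 6.5, 19.5 mm; at the empty one 18 mm is free (to wall or shut plate at the ends), elsewhere 5.
- front_plate (a joint): Clear front plate, 8 mm thick, 124 wide, top edge 98 mm above the bench, hinged at its foot (axis at caster x -32.5, z 6 mm, along caster y). Rad: 0 = shut, upright, flush (hard stop); grows as it leans out, to 0.55. A spring keeps it ajar at about 0.4; near its top about 5 N towards caster +x holds it shut, let go it springs open.
- plate_mid (a point): Point on the outer face of the front plate, mid-width, 60 mm above its hinge; its x points inward through the plate (along the caster's x when shut).
- filler_c (a point): White filler block: 96 wide x 14 thick x 80 mm high, foot slightly tapered; on top in the middle a tab 40 wide x 14 thick x 40 high; 120 mm high in all, 100 to 200 g. Stands tab up in an outer slot of the rack, its foot 10 mm above the bench. Point at its centre, 60 mm above its foot. x along its thickness, y its width, z up; both faces alike.
- rack: Grey draining rack, fixed, 120 x 120 mm, base 10 mm thick, with three slots (17 mm wide, at rack x -36, 0, +36 mm, running along its y) between fins 46 mm above the bench. Origin under its centre.
- cassette0_c (a point): Gel cassette: white ceramic plate and glass plate, 100 wide x 82 high x 8 mm thick (thickness along its x, width along its y), standing loose on the caster's floor, parallel to the front plate. Point at its centre, half-way up. z up.
- cassette1_c (a point): A cassette like the first.
- cassette2_c (a point): A cassette like the first.
- spare_c (a point): Spare cassette, same kind, standing in the other outer slot of the rack; stays there. Point at its centre.
- beaker: Glass beaker, 70 mm wide, 95 mm high, loose on the bench, to be left alone. Origin under its centre.
- tube_rack: Wooden block with glass test tubes, 45 x 100 mm, 82 mm high, loose, to be left alone. Origin under its centre.
- clamp: Steel clamp channel with a black screw knob, 32 x 90 mm, 60 mm high, loose, to be left alone. Origin under its centre.
Not all that is in view belongs to the job. What is shaped like the part that bears cassette1_c but brown or purple is not meant.

How it is judged:
On the way:
1. the filler block stands on the caster's floor in the stack, upright, let go (z of filler_c in the frame of caster between 0.064 and 0.074 m and x of filler_c in the frame of caster between -0.03 and 0.026 m and y of filler_c in the frame of caster between -0.012 and 0.012 m and angle between filler_c's own z axis and vertical below 0.4 rad and contact force between the fingers and filler below 0.3 N), for 0.2 s.
At the end, for the whole second after the job is handed in: Filler block on the caster floor (within 4 mm, upright within 0.12 rad), let go; cassettes upright, within 9 mm of their start; front plate under 0.03 rad, fingers pressing it with over 2 N; bystanders within 30 mm of their start (z of filler_c in the frame of caster between 0.064 and 0.074 m and x of filler_c in the frame of caster between -0.03 and 0.026 m and y of filler_c in the frame of caster between -0.012 and 0.012 m and angle between each of filler_c, cassette0_c, cassette1_c, cassette2_c's own z axis and vertical below 0.12 rad and value of joint front_plate below 0.03 rad and contact force between the fingers and front_plate above 2 N and contact force between the fingers and filler below 0.3 N and distance of each of cassette0_c, cassette1_c, cassette2_c from where it was at the start of the episode below 0.009 m and distance of each of beaker, tube_rack, clamp, spare_c from where it was at the start of the episode below 0.03 m); the arm keeps its last pose, push and grip.
It fails at once if the filler block is dropped into the caster (falls at over 0.6 m/s) (horizontal distance between filler_c and caster below 0.06 m and z of filler_c in the frame of caster below 0.14 m and linear speed of filler above 0.6 m/s).
It fails at once if the front plate is strained (pushed with over 60 N) (contact force between anything else and front_plate above 60 N).
It fails at once if a bystander is tipped over (angle between any of beaker, tube_rack, clamp, spare_c's own z axis and vertical above 0.5 rad).
It also fails if it takes over 53 s, if anything falls off the work surface, if the arm or the gripper's body presses on something with over 40 N, if the wrist force passes 120 N, or if a joint passes its speed limit or range.

## Working session

There is one attempt and no reset: what is moved stays moved. The work goes in short steps, Python scripts to look and compute and a tool call to move; the robot and the scene stay as the last step left them, time stands still between calls to the robot, and variables do not carry over. Pictures are saved under pics/ and viewed, about 8 in all and at most 12, crops included, and the job is handed in when it is done.

Besides the shell and the picture viewer there is one more tool, called after ">>>" as name(argument=value, ...) on one line, values as JSON. send_rows: Moves the arm, as the interface text tells. Its arguments: {"type":"object","properties":{"commands":{"type":"array"},"squeeze":{"type":"number"}},"required":["commands"]}

```bash
mkdir -p pics; ls; python3 - <<'E'
from plant import manip, vision
import numpy as np, cv2
print(manip.observe())
for n in ("top","side"):
    p,d=vision.get_image(n); m=vision.camera_model(n)
    cv2.imwrite(f"pics/{n}0.png",p[:,:,::-1]); np.savez(f"{n}0.npz",p=p,d=d,K=m["camera_matrix"],T=m["T"])
    print(n,np.round(m["camera_matrix"],1).tolist(),np.round(m["T"],3).tolist())
E
```

```text
pics
{'time': 0.0, 'joints': array([1.16800979e+00, 8.74728206e-02, 1.75114225e-01, 1.65983430e+00,
       3.15345737e-05, 1.57079524e+00]), 'qd': array([-0.00038703, -0.00021356,  0.00216355,  0.00085609, -0.00060832,
       -0.0018702 ]), 'joint_efforts': array([ 1.16978757e-03, -5.20389068e+01,  4.64803112e+01,  1.61346188e-02,
        1.41368123e-04, -2.94294082e-07]), 'tool_pos': array([0.21552644, 0.50585063, 0.3031658 ]), 'eef_rot': array([-6.28363490e-01, -3.07779301e+00,  2.13926738e-03]), 'force': array([ 0.63152428, -0.31798651,  0.19191509]), 'torque': array([ 0.01292393, -0.01376579,  0.01346241]), 'width': 0.08519565438691463}
top [[374.7, 0.0, 325.4], [0.0, 374.7, 200.1], [0.0, 0.0, 1.0]] [[0.024, -0.994, 0.109, 0.464], [-1.0, -0.022, 0.012, 0.05], [-0.009, -0.109, -0.994, 1.071], [0.0, 0.0, 0.0, 1.0]]
side [[481.0, 0.0, 316.6], [0.0, 481.0, 194.2], [0.0, 0.0, 1.0]] [[-0.989, -0.088, 0.115, 0.462], [-0.145, 0.571, -0.808, 1.014], [0.005, -0.816, -0.578, 0.727], [0.0, 0.0, 0.0, 1.0]]
```

View pics/top0.png

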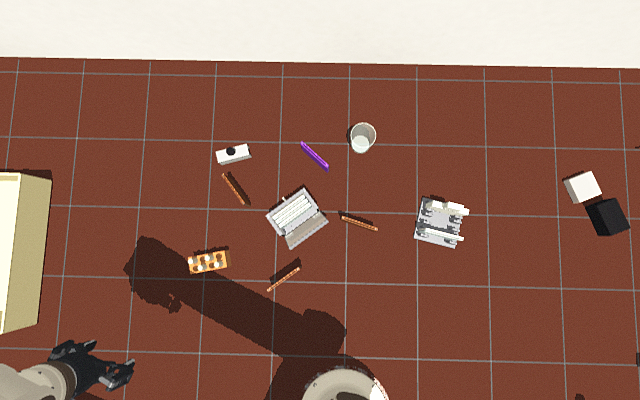

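View pics/side0.png

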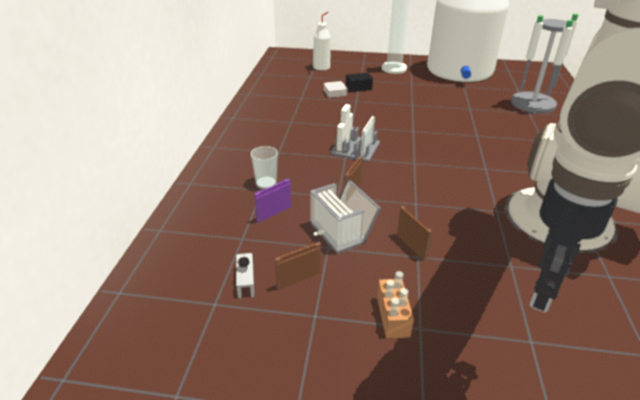

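Top: caster is at about (297,217) with its leaning plate toward (305,237), and the rack at (441,222). The brown and purple plates are decoys standing around it. In the rack there are two white items: (445,206), which has a raised tab in the side view at (346,115), and (440,235). I'll confirm this in an enlarged crop.

```bash
python3 - <<'E'
import cv2,numpy as np
t=cv2.imread("pics/top0.png"); s=cv2.imread("pics/side0.png")
f=lambda im,x,y,w,h,k: cv2.resize(im[y:y+h,x:x+w],None,fx=k,fy=k,interpolation=cv2.INTER_CUBIC)
a=f(t,260,180,66,75,6); b=f(t,405,180,66,75,6)
c=f(s,305,95,80,60,5);d=f(s,300,170,80,85,5)[:300]
top=np.hstack([a,b]); bot=np.hstack([c,d[:300]])
W=max(top.shape[1],bot.shape[1])
pad=lambda i:cv2.copyMakeBorder(i,0,0,0,W-i.shape[1],0)
o=np.vstack([pad(top),pad(bot)]);o=cv2.resize(o,None,fx=.8,fy=.8,interpolation=cv2.INTER_AREA);cv2.imwrite("pics/crop.png",o);print(o.shape)
E
```

```text
(600, 640, 3)
```

View pics/crop.png

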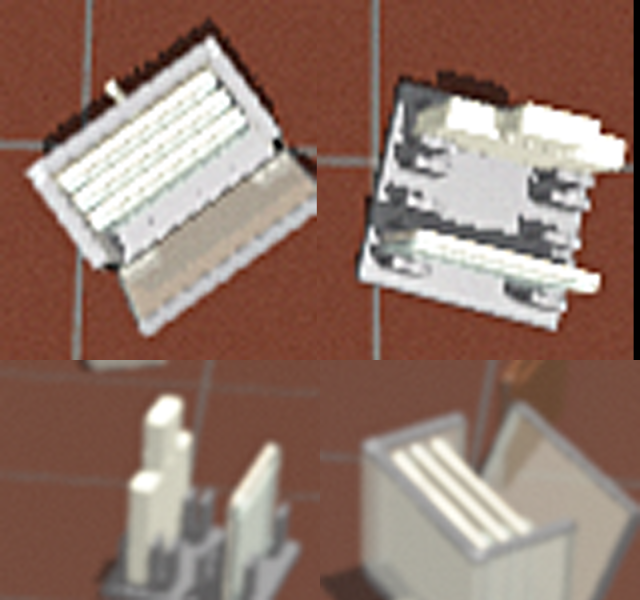

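Candidates: rack item A at top (445,206) is thick, with a tab rising above it, so it is the filler. Item B at (440,235) is a thin glass/white plate, so it is the spare. The caster's gap is the front place, next to the leaning plate (x -19.5). Next I measure with depth and rays.

```bash
cat > h.py <<'E'
import numpy as np, cv2
def cloud(d,K,T):
    v,u=np.mgrid[:d.shape[0],:d.shape[1]]
    P=np.stack([(u-K[0,2])/K[0,0]*d,(v-K[1,2])/K[1,1]*d,d],-1)
    return P@T[:3,:3].T+T[:3,3]
def ray(u,v,z,K,T):
    r=T[:3,:3]@np.array([(u-K[0,2])/K[0,0],(v-K[1,2])/K[1,1],1]); return T[:3,3]+r*(z-T[2,3])/r[2]
def rect(P):
    c,s,a=cv2.minAreaRect((P[:,:2]*1000).astype(np.float32)); return np.round(c,1),np.round(s,1),round(a,1)
E
python3 - <<'E'
from h import *
D=np.load("top0.npz");d,K,T,p=D["d"],D["K"],D["T"],D["p"].astype(int)
X=cloud(d,K,T); ok=d>0
w=(p.min(2)>150)
box=lambda u0,u1,v0,v1:(np.s_[v0:v1,u0:u1])
def sel(b,z0,z1,m=None):
    Y=X[b];k=ok[b]&(Y[...,2]>z0)&(Y[...,2]<z1)
    if m is not None:k&=m[b]
    return Y[k]
c=box(262,332,182,252);r=box(408,475,190,252)
for n,P in (("caster top",sel(c,.083,.11)),("rack tab",sel(r,.12,.15)),("rack 70-100",sel(r,.075,.11)),("rack all",sel(r,.03,.06))):
    print(n,len(P),P[:,2].min(),P[:,2].max(),rect(P))
for n,b in (("beaker",box(345,380,118,158)),("clamp",box(213,255,140,168)),("tubes",box(184,232,245,276)),("purple",box(298,332,138,174)),("br1",box(218,252,170,208)),("br2",box(336,382,210,232)),("br3",box(264,302,262,294))):
    P=sel(b,.025,.15);print(n,len(P),P[:,2].max(),rect(P))
# cassette edges via rays: columns for white tops
for q in [(284,204),(441,206)]: print(q,X[q[1],q[0]],p[q[1],q[0]])
E
```

```text
caster top 817 0.08303049081726266 0.10233396836923836 (array([520.3, 135.6]), array([111.2, 124.9]), 37.6)
rack tab 101 0.12010179165580515 0.13478039913718187 (array([ 558.4, -264.7]), array([40.6, 14. ]), 76.8)
rack 70-100 301 0.07537255236825502 0.10976310316672733 (array([ 525.1, -256.6]), array([101. ,  83.5]), 76.9)
rack all 355 0.030143204866924123 0.05979783512825465 (array([ 522.6, -257.1]), array([102.4, 100.5]), 76.5)
beaker 410 0.09954632268193797 (array([746.6, -34.3]), array([66.8, 69.2]), 46.3)
clamp 392 0.06339309056498554 (array([704.3, 329.6]), array([33.2, 90.9]), 15.9)
tubes 622 0.0859253564323943 (array([399.9, 377.4]), array([ 44.9, 101.6]), 12.2)
purple 215 0.08701678350473874 (array([695.9,  95.6]), array([100.2,   8.8]), 48.7)
br1 195 0.08568993572424222 (array([596.2, 310.4]), array([100.5,   8.6]), 38.6)
br2 170 0.08613994479474008 (array([512.5, -28.6]), array([99.3,  8.3]), 72.3)
br3 119 0.0858362306860776 (array([362.5, 167.4]), array([ 8. , 99.8]), 36.8)
(284, 204) [0.55815922 0.17056729 0.09216029] [215 212 218]
(441, 206) [ 0.56227575 -0.24091357  0.09135855] [255 255 255]
```

```bash
cat >> h.py <<'E'
from scipy.spatial.transform import Rotation as R
def plan(pos,yaw,n,st,tilt=None):
    """n rows (cm, deg, tool axes) to world pos with tool down, tool y at world angle yaw (deg, mod 180)."""
    p=np.array(st["tool_pos"]);r=R.from_rotvec(st["eef_rot"]);ya=np.degrees(np.arctan2(*r.as_matrix()[[1,0],1]))
    yaw=yaw+180*np.round((ya-yaw)/180)
    y=np.array([np.cos(np.radians(yaw)),np.sin(np.radians(yaw)),0]);z=np.array([0,0,-1.])
    g=R.from_matrix(np.stack([np.cross(y,z),y,z],1)); w=(r.inv()*g).as_rotvec()/n
    print("now",np.round(p,4),"yaw",round(ya,1),"->",yaw,"force",np.round(st["force"],1),"w",round(st["width"],4),"t",st["time"])
    for i in range(n):
        print(np.round(r.inv().apply((np.array(pos)-p)/n)*100,2),np.round(np.degrees(w),2)); r=r*R.from_rotvec(w)
E
python3 - <<'E'
from h import *
from plant import manip
plan([.558,-.265,.25],-13.2,20,manip.observe())
E
```

```text
now [0.2155 0.5059 0.3033] yaw 66.9 -> -13.2 force [-0.2 -0.1 -0.1] w 0.0856 t 0.1
[-3.09 -2.87  0.27] [-0.    0.    4.01]
[-3.28 -2.65  0.27] [-0.    0.    4.01]
[-3.46 -2.42  0.27] [-0.    0.    4.01]
[-3.62 -2.17  0.27] [-0.    0.    4.01]
[-3.76 -1.91  0.27] [-0.    0.    4.01]
[-3.88 -1.64  0.27] [-0.    0.    4.01]
[-3.99 -1.37  0.27] [-0.    0.    4.01]
[-4.08 -1.09  0.27] [-0.    0.    4.01]
[-4.14 -0.8   0.27] [-0.    0.    4.01]
[-4.19 -0.51  0.27] [-0.    0.    4.01]
[-4.21 -0.21  0.27] [-0.    0.    4.01]
[-4.22  0.08  0.27] [-0.    0.    4.01]
[-4.2   0.38  0.27] [-0.    0.    4.01]
[-4.16  0.67  0.27] [-0.    0.    4.01]
[-4.11  0.96  0.27] [-0.    0.    4.01]
[-4.03  1.24  0.27] [-0.    0.    4.01]
[-3.93  1.52  0.27] [-0.    0.    4.01]
[-3.82  1.79  0.27] [-0.    0.    4.01]
[-3.68  2.05  0.27] [-0.    0.    4.01]
[-3.53  2.31  0.27] [-0.    0.    4.01]
```

>>> send_rows(commands=[[-3.1,-2.9,0.2,0,0,4,-1],[-3.3,-2.65,0.2,0,0,4,-1],[-3.45,-2.4,0.2,0,0,4,-1],[-3.6,-2.2,0.2,0,0,4,-1],[-3.75,-1.9,0.2,0,0,4,-1]], squeeze=50)

```text
time: 0.6
tool_pos: [0.3014, 0.3115, 0.2935]
eef_rot: [-1.157, -2.921, 0.001]
force: [0.5, -0.8, 0.3]
width: 0.0856
```

>>> send_rows(commands=[[-3.9,-1.65,0.2,0,0,4,-1],[-4,-1.35,0.2,0,0,4,-1],[-4.1,-1.1,0.2,0,0,4,-1],[-4.15,-0.8,0.2,0,0,4,-1],[-4.2,-0.5,0.2,0,0,4,-1]])

```text
time: 1.1
tool_pos: [0.3877, 0.1182, 0.2837]
eef_rot: [1.647, 2.675, 0.0]
force: [0.1, 0.6, 0.7]
width: 0.0853
```

>>> send_rows(commands=[[-4.2,-0.2,0.2,0,0,4,-1],[-4.2,0.1,0.2,0,0,4,-1],[-4.2,0.4,0.2,0,0,4,-1],[-4.15,0.65,0.2,0,0,4,-1],[-4.1,0.95,0.2,0,0,4,-1]])

```text
time: 1.6
tool_pos: [0.4737, -0.0739, 0.2736]
eef_rot: [-2.087, -2.348, 0.0]
force: [0.7, 0.8, -0.0]
width: 0.085
```

>>> send_rows(commands=[[-4,1.25,0.2,0,0,4,-1],[-3.9,1.5,0.2,0,0,4,-1],[-3.8,1.8,0.2,0,0,4,-1],[-3.7,2.05,0.2,0,0,4,-1],[-3.5,2.3,0.2,0,0,4,-1]])

```text
time: 2.1
tool_pos: [0.5596, -0.2654, 0.2633]
eef_rot: [-2.463, -1.95, 0.0]
force: [1.1, -0.3, 0.3]
width: 0.0852
```

```bash
python3 - <<'E'
from h import *
from plant import manip,vision
st=manip.observe();m=vision.camera_model("wrist");p,d=vision.get_image("wrist")
K,T=m["camera_matrix"],m["T"];cv2.imwrite("pics/w1.png",p[:,:,::-1]);np.savez("w1.npz",p=p,d=d,K=K,T=T)
X=cloud(d,K,T);k=(d>0)&(X[...,2]>.12)&(X[...,2]<.14)&(np.hypot(X[...,0]-.558,X[...,1]+.265)<.05)
P=X[k];print(T[:3,3],len(P),np.median(P[:,2]),rect(P))
plan([.558,-.265,.171],-13.2,4,st)
E
```

```text
[ 0.57633439 -0.19178655  0.33188232] 1413 0.12847907367675246 (array([ 560.3, -265.5]), array([40.3, 13.8]), 77.0)
now [ 0.5596 -0.2654  0.2633] yaw -13.3 -> -13.2 force [ 1.1 -0.3  0.3] w 0.0852 t 2.1
[ 0.   -0.04  2.31] [-0.01 -0.   -0.01]
[ 0.   -0.04  2.31] [-0.01 -0.   -0.01]
[ 0.   -0.04  2.31] [-0.01 -0.   -0.01]
[ 0.   -0.04  2.31] [-0.01 -0.   -0.01]
```

View pics/w1.png

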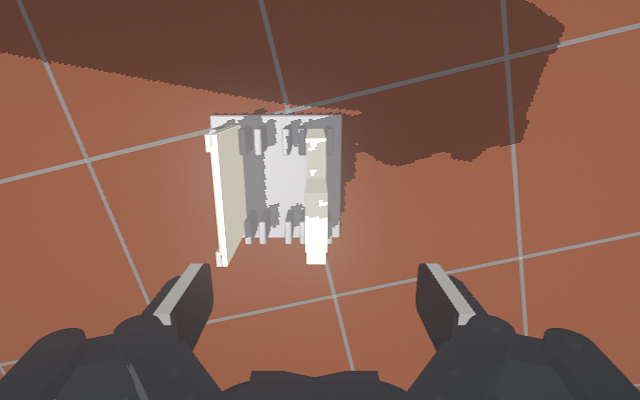

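The wrist view shows the filler tab at (316,200), between fingers centred at about 313. The spare at (225,200) is clear of the left finger. Wrist depth puts the tab at (0.560,-0.2655), which is under the tool, so I descend straight down.

>>> send_rows(commands=[[0,0,2.3,0,0,0,-1],[0,0,2.3,0,0,0,-1],[0,0,2.3,0,0,0,-1],[0,0,2.3,0,0,0,-1],[0,0,0,0,0,0,0.3]])

```text
time: 2.65
tool_pos: [0.5579, -0.263, 0.168]
eef_rot: [-2.456, -1.951, 0.004]
force: [-1.1, 0.8, -0.6]
width: 0.0733
```

>>> send_rows(commands=[[0,0,0,0,0,0,1],[0,0,0,0,0,0,1],[0,0,0,0,0,0,1],[0,0,0,0,0,0,1],[0,0,0,0,0,0,1]])

```text
time: 3.15
tool_pos: [0.5597, -0.2638, 0.1731]
eef_rot: [2.458, 1.953, 0.002]
force: [0.4, -0.6, 5.5]
width: 0.0135
```

>>> send_rows(commands=[[0,0,-0.5,0,0,0,1],[0,0,-1,0,0,0,1],[0,0,-1.5,0,0,0,1],[0,0,-2,0,0,0,1],[0,0,-2,0,0,0,1]])

```text
time: 3.65
tool_pos: [0.5589, -0.2636, 0.2436]
eef_rot: [-2.46, -1.954, 0.001]
force: [0.7, 0.3, -1.4]
width: 0.0133
```

>>> send_rows(commands=[[0,0,-2.5,0,0,0,1],[0,0,-2.5,0,0,0,1],[0,0,-1,0,0,0,1],[0,0,0,0,0,0,1]])

```text
time: 4.05
tool_pos: [0.5595, -0.2638, 0.3039]
eef_rot: [2.458, 1.952, 0.002]
force: [-0.5, 0.1, -1.5]
width: 0.0135
```

```bash
python3 - <<'E'
from h import *
from plant import manip,vision
st=manip.observe()
plan([.520,.1355,.30],37.6,12,st)
E
```

```text
now [ 0.5595 -0.2638  0.3039] yaw -13.1 -> 37.6 force [-0.5  0.1 -1.5] w 0.0135 t 4.05
[ 3.17 -1.07  0.03] [ 0.01  0.01 -4.22]
[ 3.24 -0.84  0.03] [ 0.01  0.01 -4.22]
[ 3.29 -0.6   0.03] [ 0.01  0.01 -4.22]
[ 3.33 -0.35  0.03] [ 0.01  0.01 -4.22]
[ 3.34 -0.11  0.03] [ 0.01  0.01 -4.22]
[3.34 0.14 0.03] [ 0.01  0.01 -4.22]
[3.32 0.39 0.03] [ 0.01  0.01 -4.22]
[3.28 0.63 0.03] [ 0.01  0.01 -4.22]
[3.23 0.87 0.03] [ 0.01  0.01 -4.22]
[3.16 1.1  0.03] [ 0.01  0.01 -4.22]
[3.07 1.33 0.03] [ 0.01  0.01 -4.22]
[2.96 1.56 0.03] [ 0.01  0.01 -4.22]
```

>>> send_rows(commands=[[3.15,-1.1,0,0,0,-4.2,1],[3.25,-0.85,0,0,0,-4.2,1],[3.3,-0.6,0,0,0,-4.2,1],[3.35,-0.35,0,0,0,-4.2,1],[3.35,-0.1,0,0,0,-4.2,1]])

```text
time: 4.55
tool_pos: [0.5419, -0.0955, 0.3004]
eef_rot: [-2.058, -2.371, 0.002]
force: [0.7, 0.6, -2.0]
width: 0.0135
```

>>> send_rows(commands=[[3.35,0.15,0,0,0,-4.2,1],[3.3,0.4,0,0,0,-4.2,1],[3.3,0.65,0,0,0,-4.2,1],[3.2,0.85,0,0,0,-4.2,1],[3.15,1.1,0,0,0,-4.2,1]])

```text
time: 5.05
tool_pos: [0.5262, 0.0706, 0.3005]
eef_rot: [-1.592, -2.707, 0.002]
force: [1.5, 0.4, -1.4]
width: 0.0135
```

>>> send_rows(commands=[[3.05,1.35,0,0,0,-4.2,1],[2.95,1.55,0,0,0,-4.2,1],[0,0,0,0,0,0,1],[0,0,0,0,0,0,1],[0,0,0,0,0,0,1]])

```text
time: 5.55
tool_pos: [0.5208, 0.1352, 0.3012]
eef_rot: [-1.395, -2.814, 0.002]
force: [-0.4, 0.2, -1.7]
width: 0.0132
```

```bash
python3 - <<'E'
from h import *
from plant import manip,vision
st=manip.observe();m=vision.camera_model("wrist");p,d=vision.get_image("wrist")
K,T=m["camera_matrix"],m["T"];cv2.imwrite("pics/w2.png",p[:,:,::-1]);np.savez("w2.npz",p=p,d=d,K=K,T=T)
plan([.520,.1355,.171],37.6,5,st); print(T[:3,3])
E
```

```text
now [0.5208 0.1352 0.3012] yaw 37.3 -> 37.6 force [-0.4  0.2 -1.7] w 0.0132 t 5.55
[ 0.01 -0.01  2.6 ] [-0.01 -0.   -0.07]
[ 0.01 -0.01  2.6 ] [-0.01 -0.   -0.07]
[ 0.01 -0.01  2.6 ] [-0.01 -0.   -0.07]
[ 0.01 -0.01  2.6 ] [-0.01 -0.   -0.07]
[ 0.01 -0.01  2.6 ] [-0.01 -0.   -0.07]
[0.47533236 0.19558648 0.36977124]
```

View pics/w2.png

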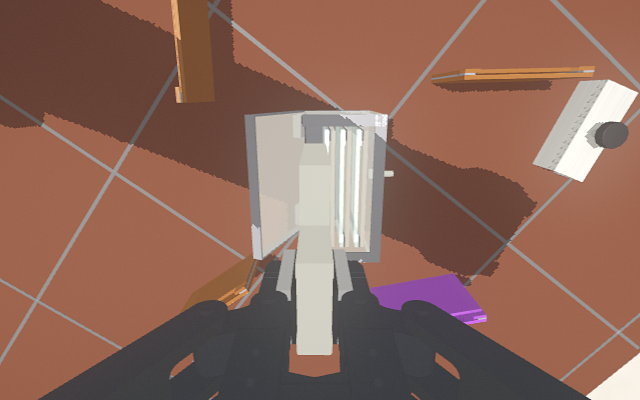

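The wrist view shows the filler held above the front gap. The three cassettes are at columns 330–370, the plate leans at (265,180), and the back wall is at (375,185). I'll refine the caster frame from this view's depth and check how the block hangs.

```bash
python3 - <<'E'
from h import *
D=np.load("w2.npz");d,K,T,p=D["d"],D["K"],D["T"],D["p"]
X=cloud(d,K,T)
a=np.radians(37.6);A=np.array([[np.cos(a),np.sin(a)],[-np.sin(a),np.cos(a)]])
def loc(P):
    q=(P[...,:2]-[.5354,.1473])@A.T*1000; return np.dstack([q,P[...,2]*1000])
C=loc(X)
x,y,z=C[...,0],C[...,1],C[...,2]
wall=(d>0)&(z>90)&(z<101)&(abs(x)<60)&(abs(y)<80)
for y0 in range(-65,70,8):
    k=wall&(abs(y-y0)<4); h,_=np.histogram(x[k],np.arange(-30,44,2)); print(y0,h)
k=wall&(x>26)
P=C[k];print("back wall strip x",np.percentile(P[:,0],[1,50,99]),"y",np.percentile(P[:,1],[1,99]),"z",np.median(P[:,2]))
bins=[(b,P[abs(P[:,1]-b)<4][:,0]) for b in range(-56,60,8)]
b=[(q,np.percentile(v,97)) for q,v in bins if len(v)>5];print(np.round(b,1).tolist(),np.degrees(np.arctan(np.polyfit(*np.array(b).T,1)[0])))
k=(d>0)&(z>130)&(z<300)&(abs(x+20)<20)&(abs(y)<60)
P=C[k];print("block",len(P))
for z0 in range(130,260,10):
    Q=P[abs(P[:,2]-z0)<5]
    if len(Q)>5: print(z0,len(Q),np.percentile(Q[:,0],[2,50,98]).round(1),np.percentile(Q[:,1],[2,98]).round(1))
E
```

```text
-65 [0 0 0 0 0 0 0 0 0 0 0 0 0 0 0 0 0 0 0 1 0 0 0 1 3 6 6 6 5 4 7 5 4 5 0 0]
-57 [ 0  0  0  0  0  0  0  0  0  0  0  0  0  0  0  0  0  0  0 12 22 22 18 18
 25 18 20 23 18 21 22 18 18 22  0  0]
-49 [ 0  0  0  0  0  0  0  0  0  0  0  0  0 11  5  0  4  9 17 11  9  0  0 11
 13 11 11  2  0 16 16 20 19 19  0  0]
-41 [ 0  0  0  0  0  0  0  0  0  0  0  0  6 18  8  0  4 15  6 15 16  0  0 13
 12 10 19  3  0 16 22 23 18 18  1  0]
-33 [ 0  0  0  0  0  0  0  0  0  0  0  0  6 15  8  0  0  0  0 14 12  0  0  0
  0  8 24  1  0 16 19 20 24 19  0  0]
-25 [ 0  0  0  0  0  0  0  0  0  0  0  0  8 17  6  0  0  0  0 19 10  0  0  0
  0 11 16  2  0 18 19 23 20 19  1  0]
-17 [ 0  0  0  0  0  0  0  0  0  0  0  0  9 22  2  0  0  0  0 20  8  0  0  0
  0 11 18  6  0 14 22 21 24 21  0  0]
-9 [ 0  0  0  0  0  0  0  0  0  0  0  0  7 23  0  0  0  0  5 17 17  0  0  0
  0  9 25  0  0 16 20 24 20 20  0  0]
-1 [ 0  0  0  0  0  0  0  0  0  0  0  0  8 21  0  0  0  0  2 15 13  0  0  0
  0 16 17  6  0 15 28 22 24 24  0  0]
7 [ 0  0  0  0  0  0  0  0  0  0  0  0  7 21  0  0  0  0  0 14 13  0  0  0
  0  9 15  5  0 18 19 24 22 1
[... 937 characters left out ...]
37.5], [-40.0, 37.7], [-32.0, 37.5], [-24.0, 37.8], [-16.0, 37.6], [-8.0, 37.4], [0.0, 37.6], [8.0, 37.8], [16.0, 37.6], [24.0, 37.7], [32.0, 37.5], [40.0, 37.8], [48.0, 37.5], [56.0, 37.7]] 0.0015126374728303773
block 15139
140 23 [-24.  -17.8 -11.6] [45.3 45.6]
150 53 [-24.2 -17.8 -10.9] [45.3 45.7]
160 58 [-24.2 -17.2 -11.1] [45.2 45.6]
170 56 [-24.2 -17.8 -11.1] [45.3 45.6]
180 70 [-24.4 -17.6 -11.2] [45.3 45.8]
190 88 [-24.6 -18.1 -11.2] [45.3 45.7]
200 104 [-24.6 -17.4 -11.2] [45.2 45.7]
210 124 [-24.6 -17.9 -11.4] [32.3 45.7]
220 2022 [-24.8 -18.1 -11.3] [17.2 45.2]
230 442 [-35.3 -18.6  -1.7] [ 7.  17.9]
240 924 [-37.7 -19.   -0.6] [ 6.8 17.9]
250 1189 [-38.  -19.3  -0.7] [ 6.8 17.9]
```

Wrist view against my top-view frame: the caster is about 1.3 mm further along +x, the block centre is at x about -18 and y about -2.5 mm, and the cassette's front face is at about -9.5. I shift +2 mm in y and -1.5 mm in x (tool x +0.2, tool y -0.15 cm), then lower.

>>> send_rows(commands=[[0.2,-0.15,1,0,0,-0.3,1],[0,0,2,0,0,0,1],[0,0,2,0,0,0,1],[0,0,1,0,0,0,1],[0,0,0,0,0,0,1]])

```text
time: 6.1
tool_pos: [0.5179, 0.1359, 0.2401]
eef_rot: [-1.387, -2.817, 0.003]
force: [-0.5, -0.6, -1.3]
width: 0.0137
```

>>> send_rows(commands=[[0,0,1,0,0,0,1],[0,0,1,0,0,0,1],[0,0,1,0,0,0,1],[0,0,1,0,0,0,1],[0,0,0,0,0,0,1]])

```text
time: 6.6
tool_pos: [0.5179, 0.1363, 0.2]
eef_rot: [-1.386, -2.817, 0.003]
force: [-0.4, 0.1, -1.5]
width: 0.0129
```

>>> send_rows(commands=[[0,0,0.5,0,0,0,1],[0,0,0.5,0,0,0,1],[0,0,0.5,0,0,0,1],[0,0,0.3,0,0,0,1],[0,0,0,0,0,0,1]])

```text
time: 7.1
tool_pos: [0.5183, 0.1364, 0.1834]
eef_rot: [-1.386, -2.819, 0.001]
force: [0.4, -0.2, -1.6]
width: 0.0133
```

>>> send_rows(commands=[[0,0,0.3,0,0,0,1],[0,0,0.3,0,0,0,1],[0,0,0.2,0,0,0,1],[0,0,0,0,0,0,1],[0,0,0,0,0,0,1]])

```text
time: 7.6
tool_pos: [0.5185, 0.1364, 0.1759]
eef_rot: [1.386, 2.819, -0.0]
force: [0.8, -0.0, -0.5]
width: 0.0134
```

>>> send_rows(commands=[[0,0,0.1,0,0,0,1],[0,0,0.1,0,0,0,1],[0,0,0,0,0,0,1],[0,0,0,0,0,0,1]])

```text
time: 8.0
tool_pos: [0.5185, 0.1364, 0.1739]
eef_rot: [-1.386, -2.819, 0.0]
force: [0.2, -0.3, -1.9]
width: 0.0132
```

>>> send_rows(commands=[[0,0,0.1,0,0,0,1],[0,0,0.1,0,0,0,1],[0,0,0,0,0,0,1],[0,0,0,0,0,0,1]])

```text
time: 8.4
tool_pos: [0.5186, 0.1366, 0.1731]
eef_rot: [1.386, 2.818, 0.002]
force: [-1.6, -0.3, 5.9]
width: 0.0133
```

```bash
python3 - <<'E'
from h import *
from plant import manip,vision
st=manip.observe();print(st["force"],st["tool_pos"])
p,d=vision.get_image("side");m=vision.camera_model("side");np.savez("side1.npz",p=p,d=d,K=m["camera_matrix"],T=m["T"])
w,dw=vision.get_image("wrist")
a=cv2.resize(p[150:270,270:430],None,fx=4,fy=4,interpolation=cv2.INTER_CUBIC)[:400]
cv2.imwrite("pics/s1.png",np.vstack([cv2.resize(a,(500,312)),cv2.resize(w[60:360,120:520],(500,280))])[:,:,::-1])
E
```

```text
[-1.56308276 -0.33282665  5.92937149] [0.51862991 0.13656516 0.17306928]
```

View pics/s1.png

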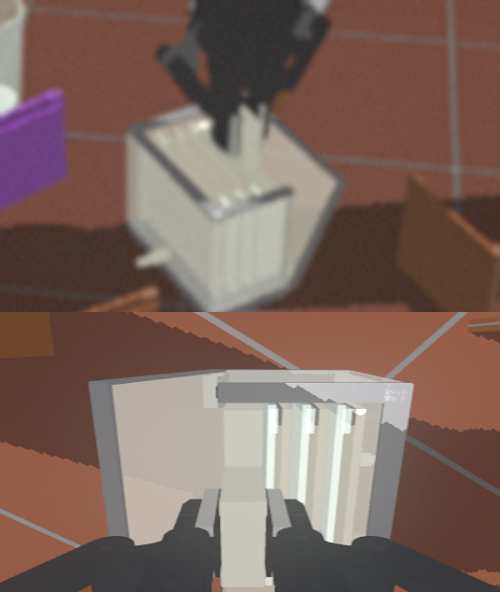

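The side view and wrist view (lower panel, block at (243,520)) show the block down in the front gap with the cassettes undisturbed. The force jumps to +5.9 N at tool z 0.1731, the same height as in the rack, so it is on the floor. I release it and lift.

>>> send_rows(commands=[[0,0,0,0,0,0,0.7],[0,0,0,0,0,0,0.5],[0,0,0,0,0,0,0.4],[0,0,0,0,0,0,0.4],[0,0,0,0,0,0,0.4]])

```text
time: 9.0
tool_pos: [0.5185, 0.1364, 0.1718]
eef_rot: [-1.386, -2.819, 0.0]
force: [-0.5, 0.7, 0.1]
width: 0.0255
```

>>> send_rows(commands=[[0,0,-1,0,0,0,0.4],[0,0,-2,0,0,0,0.4],[0,0,-3,0,0,0,0.4],[0,0,-3,0,0,0,0.4],[0,0,-2,0,0,0,0.4]])

```text
time: 9.5
tool_pos: [0.5186, 0.1365, 0.2849]
eef_rot: [1.386, 2.817, 0.003]
force: [-0.3, 0.1, -0.0]
width: 0.0257
```

```bash
python3 - <<'E'
from h import *
from plant import manip,vision
st=manip.observe()
a=np.radians(37.6);A=np.array([[np.cos(a),np.sin(a)],[-np.sin(a),np.cos(a)]])
o=np.array([.5354,.1473])
m=vision.camera_model("wrist");p,d=vision.get_image("wrist")
X=cloud(d,m["camera_matrix"],m["T"]);q=(X[...,:2]-o)@A.T*1000;z=X[...,2]*1000
k=(d>0)&(z>115)&(z<140)&(abs(q[...,0]+19)<25)&(abs(q[...,1])<35)
print("tab",k.sum(),np.percentile(q[k],[2,50,98],axis=0).round(1).tolist(),"z",np.percentile(z[k],[5,50,98]).round(1))
k=(d>0)&(z>75)&(z<105)&(q[...,0]<-35)&(q[...,0]>-100)&(abs(q[...,1])<62)
print("plate top edge x,y",np.percentile(q[k],[1,50,99],axis=0).round(1).tolist(),"z",np.percentile(z[k],[50,98]))
t=o+A.T@np.array([-.110,0]); print("press start xy",t)
plan([*t,.285],127.6,11,st)
E
```

```text
tab 1195 [[-25.3, -18.6], [-19.0, 2.5], [-12.2, 19.9]] z [123.6 128.6 129.8]
plate top edge x,y [[-72.9, -56.2], [-64.7, 7.9], [-58.6, 60.7]] z [87.286985   90.81385585]
press start xy [0.44824814 0.08018403]
now [0.5186 0.1365 0.2849] yaw 37.6 -> 127.6 force [-0.3  0.1 -0. ] w 0.0257 t 9.5
[-0.01 -0.82 -0.  ] [ 0.01  0.01 -8.18]
[ 0.1  -0.81 -0.  ] [ 0.01  0.01 -8.18]
[ 0.22 -0.79 -0.  ] [ 0.01  0.01 -8.18]
[ 0.33 -0.75 -0.  ] [ 0.01  0.01 -8.18]
[ 0.43 -0.7  -0.  ] [ 0.01  0.01 -8.18]
[ 0.53 -0.63 -0.  ] [ 0.01  0.01 -8.18]
[ 0.61 -0.55 -0.  ] [ 0.01  0.01 -8.18]
[ 0.68 -0.46 -0.  ] [ 0.01  0.01 -8.18]
[ 0.74 -0.35 -0.  ] [ 0.01  0.01 -8.18]
[ 0.78 -0.25 -0.  ] [ 0.01  0.01 -8.18]
[ 0.81 -0.13 -0.  ] [ 0.01  0.01 -8.18]
```

```bash
python3 -c "
from plant import manip;import numpy as np
print(np.degrees(manip.observe()['joints']).round(1))"
```

```text
[14.7  2.5  5.7 92.8  0.  67.1]
```

>>> send_rows(commands=[[0,-0.8,0,0,0,-8.2,1],[0.1,-0.8,0,0,0,-8.2,1],[0.2,-0.8,0,0,0,-8.2,1],[0.35,-0.75,0,0,0,-8.2,1],[0.45,-0.7,0,0,0,-8.2,1]])

```text
time: 10.05
tool_pos: [0.4861, 0.1109, 0.2824]
eef_rot: [0.302, 3.127, 0.0]
force: [0.8, -0.7, -0.0]
width: 0.0003
```

>>> send_rows(commands=[[0.55,-0.65,0,0,0,-8.2,1],[0.6,-0.55,0,0,0,-8.2,1],[0.7,-0.45,0,0,0,-8.2,1],[0.75,-0.35,0,0,0,-8.2,1],[0.8,-0.25,0,0,0,-8.2,1]])

```text
time: 10.55
tool_pos: [0.4535, 0.085, 0.2825]
eef_rot: [-0.812, 3.034, -0.0]
force: [-0.0, -0.5, 1.1]
width: 0.0001
```

>>> send_rows(commands=[[0.8,-0.1,0,0,0,-8,1],[0,0,3,0,0,0,1],[0,0,3,0,0,0,1],[0,0,3,0,0,0,1],[0,0,3,0,0,0,1]])

```text
time: 11.05
tool_pos: [0.4473, 0.0804, 0.1614]
eef_rot: [-1.013, 2.973, -0.0]
force: [0.1, 0.3, -0.1]
width: 0.0002
```

>>> send_rows(commands=[[0,0,1.1,0,0,0,1],[-1,0,0,0,0,0,1],[-1,0,0,0,0,0,1],[-1,0,0,0,0,0,1],[-0.8,0,0,0,0,0,1]])

```text
time: 11.55
tool_pos: [0.4787, 0.1043, 0.1521]
eef_rot: [-1.013, 2.972, -0.001]
force: [-2.1, -1.5, 3.2]
width: 0.0002
```

>>> send_rows(commands=[[-0.6,0,0,0,0,0,1],[-0.6,0,0,0,0,0,1],[-0.5,0,0,0,0,0,1],[-0.3,0,0,0,0,0,1],[0,0,0,0,0,0,1]])

```text
time: 12.05
tool_pos: [0.4934, 0.1159, 0.1508]
eef_rot: [1.013, -2.974, -0.0]
force: [-2.5, -1.3, 1.3]
width: 0.0001
```

```bash
cat > f.py <<'E'
from h import *
from plant import manip
s=manip.observe();a=np.radians(37.6);u=np.array([np.cos(a),np.sin(a)]);v=np.array([-u[1],u[0]])
e=s["tool_pos"][:2]-[.5354,.1473]
print(s["time"],"tcp caster x,y mm",e@u*1e3,e@v*1e3,"z",s["tool_pos"][2],"F along x",s["force"][:2]@u,s["force"][:2]@v,s["force"][2])
E
python3 f.py
```

```text
12.05 tcp caster x,y mm -52.39666133254676 0.7779492132143733 z 0.15082632278861977 F along x -2.7923627271975677 0.5135237293281858 1.3016661236774656
```

Contact is made at about 3 N, as the spring should give. About 6 mm is left to shut, so I creep forward watching the force.

>>> send_rows(commands=[[-0.2,0,0,0,0,0,1],[-0.2,0,0,0,0,0,1],[0,0,0,0,0,0,1],[0,0,0,0,0,0,1]])

```text
time: 12.45
tool_pos: [0.4964, 0.1182, 0.1509]
eef_rot: [-1.013, 2.974, -0.0]
force: [-2.2, -1.8, 1.9]
width: 0.0003
```

>>> send_rows(commands=[[-0.1,0,0,0,0,0,1],[0,0,0,0,0,0,1],[0,0,0,0,0,0,1]])

```text
time: 12.75
tool_pos: [0.4972, 0.1188, 0.1509]
eef_rot: [-1.013, 2.974, -0.0]
force: [-2.7, -2.0, 3.3]
width: 0.0001
```

```bash
python3 f.py
```

```text
12.75 tcp caster x,y mm -47.6199985150393 0.7476603227941393 z 0.15089756122526266 F along x -3.387046528199089 0.04138258184824162 3.337337551518656
```

>>> send_rows(commands=[[-0.1,0,0,0,0,0,1],[-0.1,0,0,0,0,0,1],[0,0,0,0,0,0,1],[0,0,0,0,0,0,1]])

```text
time: 13.15
tool_pos: [0.4977, 0.1192, 0.1509]
eef_rot: [1.011, -2.971, 0.002]
force: [-10.0, -7.7, 8.4]
width: -0.0002
```

>>> send_rows(commands=[[-0.1,0,0,0,0,0,1],[0,0,0,0,0,0,1],[0,0,0,0,0,0,1]])

```text
time: 13.45
tool_pos: [0.4978, 0.1194, 0.1509]
eef_rot: [1.01, -2.97, 0.003]
force: [-14.0, -11.6, 11.3]
width: -0.0003
```

>>> send_rows(commands=[[-0.1,0,0,0,0,0,1],[0,0,0,0,0,0,1],[0,0,0,0,0,0,1]])

```text
time: 13.75
tool_pos: [0.498, 0.1195, 0.1509]
eef_rot: [1.009, -2.968, 0.004]
force: [-18.6, -14.3, 13.5]
width: -0.0001
```

```bash
python3 f.py
```

```text
13.75 tcp caster x,y mm -46.581857825757254 0.7863050214399134 z 0.1508602839163256 F along x -23.482755718683606 0.05125574664432264 13.491768017955993
```

The force rises steeply at x ≈ -46.6, where the hard stop was expected (about -46). I check plate angle, filler and cassettes with the cameras.

```bash
python3 - <<'E'
from h import *
from plant import vision
a=np.radians(37.6);A=np.array([[np.cos(a),np.sin(a)],[-np.sin(a),np.cos(a)]]);o=np.array([.5354,.1473])
ims=[]
for n in("top","side","wrist"):
    p,d=vision.get_image(n);m=vision.camera_model(n);ims.append(p)
    X=cloud(d,m["camera_matrix"],m["T"]);q=(X[...,:2]-o)@A.T*1000;x,y=q[...,0],q[...,1];z=X[...,2]*1000
    for y0 in(-56,-40,40,50,57):
        k=(d>0)&(z>88)&(z<104)&(x<45)&(x>-90)&(abs(y-y0)<4)
        if k.sum()>4: print(n,"plate/wall top y",y0,k.sum(),"x min",np.percentile(x[k],[1,3,97]).round(1))
    k=(d>0)&(z>100)&(z<133)&(abs(x+19)<9)&(abs(y)<30)
    if k.sum()>20: print(n,"tab",np.percentile(q[k],[2,50,98],axis=0).round(1).tolist(),np.percentile(z[k],97))
    if n=="top":
        D=np.load("top0.npz");X0=cloud(D["d"],D["K"],D["T"]);
        for nm,(u0,u1,v0,v1) in dict(beaker=(345,380,118,158),clamp=(213,255,140,168),tubes=(184,232,245,276),spare=(420,475,226,250)).items():
            f=lambda X,d:rect(X[v0:v1,u0:u1][(d[v0:v1,u0:u1]>0)&(X[v0:v1,u0:u1,2]>(.075 if nm=="spare" else .025))])[0]
            print(nm,f(X0,D["d"]),f(X,d))
c=cv2.resize(ims[1][150:270,270:430],(600,450),interpolation=cv2.INTER_CUBIC)
cv2.imwrite("pics/s2.png",c[:,:,::-1])
w=cv2.resize(ims[2],(600,375));cv2.imwrite("pics/w3.png",w[:,:,::-1])
E
```

```text
beaker [746.6 -34.3] [746.8 -34.3]
clamp [704.3 329.6] [704.5 329.8]
tubes [399.9 377.4] [399.8 378. ]
spare [ 488.5 -248.1] [ 488.5 -248.2]
side plate/wall top y -56 84 x min [-28.9 -27.5  38.7]
side plate/wall top y -40 38 x min [-20.7 -18.8  38. ]
side plate/wall top y 40 72 x min [-35.2 -34.2  38.1]
side plate/wall top y 50 44 x min [-35.9 -35.   38.7]
side plate/wall top y 57 134 x min [-33.3 -31.5  38. ]
side tab [[-23.3, -21.0], [-13.3, 7.7], [-10.1, 20.4]] 129.64659875709566
wrist plate/wall top y -56 494 x min [-36.8 -36.5  -0.7]
wrist plate/wall top y -40 71 x min [-36.5 -36.4  -8.3]
wrist plate/wall top y 50 357 x min [-36.6 -36.5  -4.5]
wrist plate/wall top y 57 523 x min [-36.6 -36.3  -4.1]
wrist tab [[-26.3, -0.5], [-25.5, 1.7], [-24.6, 4.2]] 118.45401058024696
```

View pics/s2.png

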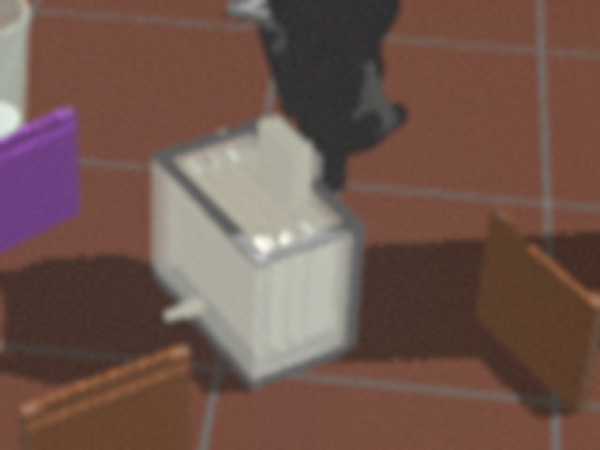

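View pics/w3.png

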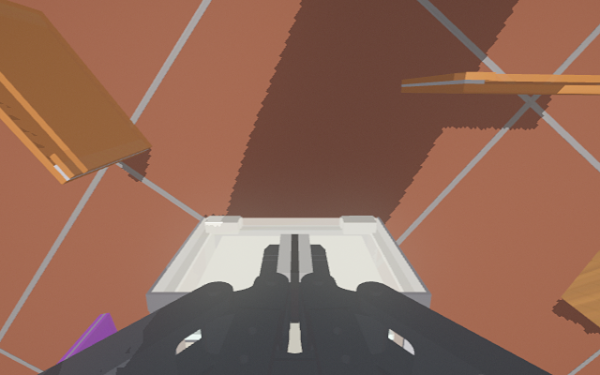

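The plate is upright and flush: its outer face is at -36.5 mm across the width, the tab is upright, and the bystanders haven't moved. I let it settle briefly, check the force is steady, and hand in.

>>> send_rows(commands=[[0,0,0,0,0,0,1],[0,0,0,0,0,0,1],[0,0,0,0,0,0,1]])

```text
time: 14.2
tool_pos: [0.498, 0.1195, 0.1508]
eef_rot: [1.009, -2.968, 0.004]
force: [-19.6, -14.3, 14.8]
width: 0.0
```

```bash
python3 f.py; python3 -c "
from plant import ticket; print(ticket.sign_off())"
```

```text
14.2 tcp caster x,y mm -46.58398419843319 0.7841390492121723 z 0.1508472727396456 F along x -24.270705553744463 0.6682544129875261 14.789905257913308
the job is handed in; nothing more can be done
None
```

I took the white filler block out of the rack by its tab and lowered it into the front gap of the caster. I let go of it there, pushed the front plate shut with the closed fingers and am still holding it. The job was handed in at 14.2 s.

**Last checks:**
- **Filler block:** it touched the floor at the same tool height as it left the rack. After letting go, the tab top measured about 130 mm and the block centre was about x -20 mm, y +1 mm in the caster frame.
- **Front plate:** it is against its hard stop, since the force rose steeply from about 3 N to about 24 N within 1 mm. The fingers hold it with a steady 24 N, along with an upward force on the tool of about 15 N, probably friction.
- **Cassettes:** they look upright and in place in the pictures; I did not measure them again after the plate was shut.
- **Bystanders:** the beaker, test tubes, clamp and spare cassette each measured within 1 mm of where they started.

**Disagreements:** the top and wrist cameras differed by about 1.3 mm on the caster's x position. The shut caster measured about 1.5 mm deeper than its nominal size. Both are within the calibration, but they mean the plate angle is known only to about 0.016 rad (the limit is 0.03).

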